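Prop the blade station's guard and take out the blade carrier

ROBOT

A 6-joint arm with a two-finger parallel gripper is mounted at the origin on the work surface. World frame = base frame: x ahead of the robot, y to its left, z up, the work surface at z = 0. Lengths are in mm, angles in rad, forces in N, time in s.
With the tool pointing down it reaches from about 350 to 775 mm from the base axis. Payload 7.3 kg.
Tool frame: the origin (TCP) lies between the finger pads; the fingertips stand 14 mm ahead of it and the grasp point (between the pads) lies 5 mm behind it; z points along the fingers, y is the line along which they close (so a half turn about z gives the same grasp; the last joint's range is limited). The gripper opens to 92 mm and grips with 3 to 60 N. Pads are 19 mm wide; open, the fingers measure 130 mm over their backs; the gripper's body (75 mm by 190 mm) begins 47 mm behind the grasp point.
Start: joints at [1.101, 0.342, 1.524, -0, 1.275, -0.146], TCP at [167.025, 497.741, 240.741] pointing down, gripper open.
Joint ranges: [-2.53, 2.53], [-0.77, 2.02], [0.04, 2.7], [-1, 4.14], [0.28, 2.66], [-3.11, 3.11]. Speed limits (rad/s): [2.57, 2.57, 3.14, 3.14, 3.14, 3.14].

INTERFACE

Orientations are given as [roll, pitch, yaw] about the fixed x, y, z axes, in that order (R = Rz(yaw) Ry(pitch) Rx(roll)).
In Python, from plant import get_obs, cams, close_job gives the robot as it stands. The module is installed in compiled form; this text tells all that it offers.
- The arm moves only by the shell command python3 -m creep 'ROWS'. ROWS is JSON, a list of rows, each an object of numbers: "hand": the opening, from 0 (shut) to 1 (fully open); "tx", "ty", "tz": the shift along the tool's x, y, z in m; "spin": the turn about the tool's z in degrees. In form: [{"hand": .., "tx": .., "ty": .., "tz": .., "spin": ..}, ...]. A call has 1 to 5 rows; each row shifts and turns the commanded pose from where the row before left it, along the tool's axes as they then stand; what a row does not reach is not made up. A row lasts 1/8 s, in which the tool goes at most 62.5 mm and 10.7 degrees, less where a joint would pass 70% of its speed; a pose out of reach is approached as far as the arm can. A call is refused whole if a number of a shift passes 0.0625 or a number of a turn 10.7, either way. A call with a gripper value outside its range is refused whole. The fingers move at their own pace and stop on an object; the grip force is fixed at half the most. Time passes only in rows, so rows that do not move let the fingers close. It gives the time, the measured TCP pose, the force, the opening and the grip force at its end, in the units of the state.
- get_obs(): the state, without advancing time (a new reading comes with each control period).
- cams.capture(name): name is "scene" or "top" or "wrist"; returns a dict with "color" (384x512x3 uint8, red, green, blue), "K" (3x3 intrinsics, pixels), "k1" (the pictures are not rectified: a ray, as slopes to the right and down, at radius r is drawn at 1 + k1 r^2 times it, then the intrinsics apply), "R" (3x3) and "t" (3): a world point X has camera coordinates R X + t. Camera axes: x right, y down, z forward; pixel columns grow to the right and rows downward; lengths in mm; the calibration is good to about 2 mm. A picture is of the moment at which its call begins. There is no depth.
- close_job(): hands the job in; it is judged then, once.
The state is a dict: "time": time; "joint_positions": joint angles; "dq": joint speeds; "tau": joint torques, N m; "tool_pos": TCP position; "tcp_rot": TCP orientation; "contact_force": force on the tool from outside, world axes, zero at the start; "moment": the same for the moment, N m; "grip_width": finger opening in mm; "finger_force": force on a finger pad.
Only numpy, scipy, OpenCV 4.12 (cv2) and the standard library are available. Lean on these libraries where they do the work, as an engineer would, in place of code of your own. Each camera call takes 0.05 s, during which the arm holds its last target. There are 200 camera calls.

TASK

Raise the red-framed guard of the blade station by its black bar, all the way up until its yellow stay drops behind the step, then let the guard back down so that it stands open on the stay by itself. Only then take the blue blade carrier from beneath it and set it down (do not drop it) upright and flat on the floor of the white tray, released, with the guard still propped. Do not knock over or shift the small jar that stands in the tray.

Things in the scene. Friction and masses are not known exactly. Their poses are not given: they have to be found in the camera images.
- station: Fixed white blade station, 240 (its x) x 250 (its y) mm; origin at the centre of its underside, z up, x from the front to the hinge (away from the robot, apart from its yaw). Its steel bed's top is 20 mm above the table; two cheeks 10 mm thick at y = +-100 mm rise to 68 mm; the front is open. A dark step rail for the stay runs outside the -y cheek.
- guard_hinge (a point): Middle of the guard's hinge line: 100 mm from the station's centre in its +x, 75 mm above the table, on its centre line. Axes are the station's; the hinge line runs along y.
- guard_bar (a point): Middle of the guard's black handle bar: round, 10 mm thick, 120 mm long, parallel to the hinge line and 215 mm from it, 50 mm out from the guard's front edge, so that fingers pass on both sides of it. Closed, it lies 75 mm above the table. It may turn between the fingers as the guard rises. Axes turn with the guard; y along the bar.
- guard (a joint): Angle of the guard (clear panel in a red frame, 165 x 210 x 8 mm, 0.3 kg), rad: 0 closed and level, growing as the bar rises about the hinge; hard stop at 1.50. It falls shut from any angle unless propped. The stay clears its step at about 1.40; let down from above that, the guard comes to rest on its stay at about 1.24.
- stay_tip (a point): Foot of the yellow stay, a rod 122 mm long and 7 mm thick, hung from the guard's -y edge 80 mm from the hinge. As the guard rises the foot drags along the rail by itself and at the end drops behind a step; as the guard is let down it slides into the corner there. Nothing need touch it. It rides 55 mm above the table before the step; set, it is 45 mm above the table and about 87 mm from the hinge line.
- carrier_mid (a point): Centre, 20 mm above the underside, of the loose blade carrier: a blue block 30 (its x) x 110 (its y) x 26 mm high with a black ridge 16 x 80 x 14 mm on top, 0.15 to 0.3 kg. It stands on the bed near the front, 130 to 165 mm from the hinge line; grasp it across its 30 mm width. The propped guard's bar overhangs to 68 mm from the hinge line, 280 mm above the table.
- carrier: The same blade carrier, with its origin at the centre of its underside and the same axes; z is up when it stands upright.
- tray: Fixed white open tray, 220 (its x) x 180 (its y) x 22 mm high, walls and floor 5 mm thick; origin at the centre of its underside, z up. The jar stands in the +x end; the -x two thirds are free.
- jar_mid (a point): Centre of the small jar with a green cap, 38 mm across, 62 mm tall, standing loose in the tray's +x end, 31 mm below this point is its underside; z up.
Not all that is in view belongs to the job. Of the things shaped like the carrier, the blue one is meant.

How it is judged:
By the outcome, as a careful person would: the job done as asked, in the order asked, and still so for the second after the job is handed in, with the robot touching nothing.
It also fails if it takes over 59 s, if anything falls off the work surface, if the arm or the gripper's body presses on something with over 40 N, if the wrist force passes 120 N, or if a joint passes its speed limit or range.

## Working session

There is one attempt and no reset: what is moved stays moved. The work goes in short steps, Python scripts to look and compute and a shell command to move; the robot and the scene stay as the last step left them, time stands still between calls to the robot, and variables do not carry over. Pictures are saved under pics/ and viewed, at most 13 in all, crops included, and the job is handed in when it is done.

```bash
mkdir -p pics
cat > h.py <<'E'
import numpy as np, cv2
from plant import get_obs, cams
def cap(n,f=None):
    c=cams.capture(n)
    if f: cv2.imwrite('pics/'+f,c['color'][:,:,::-1])
    return c
def ray(c,u,v):
    K=np.array(c['K']);d=np.array([(u-K[0,2])/K[0,0],(v-K[1,2])/K[1,1]])
    s=d.copy()
    for _ in range(30): s=d/(1+c['k1']*(s@s))
    R=np.array(c['R']);t=np.array(c['t']).ravel()
    return -R.T@t, R.T@np.array([s[0],s[1],1])
def onz(c,u,v,z):
    o,d=ray(c,u,v); return o+d*(z-o[2])/d[2]
def tri(c1,p1,c2,p2):
    o1,d1=ray(c1,*p1);o2,d2=ray(c2,*p2)
    s=np.linalg.lstsq(np.c_[d1,-d2],o2-o1,rcond=None)[0]
    a,b=o1+s[0]*d1,o2+s[1]*d2
    return (a+b)/2,np.linalg.norm(a-b)
def proj(c,X):
    R=np.array(c['R']);t=np.array(c['t']).ravel();K=np.array(c['K'])
    x=R@np.array(X)+t;s=x[:2]/x[2];s=s*(1+c['k1']*(s@s))
    return K[:2,:2]@s+K[:2,2]
E
python3 - <<'E'
from h import *
a=cap('scene');b=cap('top')
im=np.hstack([a['color'],b['color']])[:,:,::-1]
cv2.imwrite('pics/top.png',b['color'][:,:,::-1]);cv2.imwrite('pics/scene.png',a['color'][:,:,::-1])
for c in(a,b): print(ray(c,256,192))
print(get_obs())
E
```

```text
(array([1220.88516401,  231.31095716,  611.078107  ]), array([-0.78137121, -0.26260344, -0.56645861]))
(array([378.17734112, -15.4377147 , 848.4685386 ]), array([ 0.14363865, -0.00915182, -0.98959194]))
{'time': 0.1, 'joint_positions': array([ 1.10099587e+00,  3.42651789e-01,  1.52490407e+00,  2.60314706e-05,
        1.27542078e+00, -1.46046995e-01]), 'dq': array([-0.0007074 , -0.00253025, -0.00222398, -0.00048539, -0.00029495,
        0.0005327 ]), 'tau': array([ 6.85944287e-04, -4.32003093e+01, -2.44695836e+01,  7.18097901e-02,
        5.25646505e-02, -7.50263041e-06]), 'tool_pos': array([166.8555492 , 497.41904708, 240.12119026]), 'tcp_rot': array([-3.14022702e+00, -2.26037953e-04,  2.81783144e+00]), 'contact_force': array([-0.18929252, -0.40112167, -0.7165234 ]), 'moment': array([ 0.02518571, -0.02790152, -0.01083131]), 'finger_force': 0.0, 'grip_width': 91.63034773515962}
```

View pics/top.png

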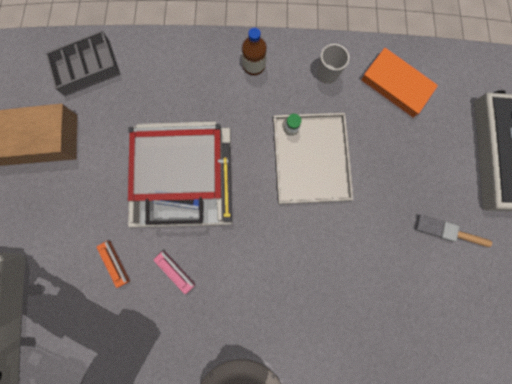

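View pics/scene.png

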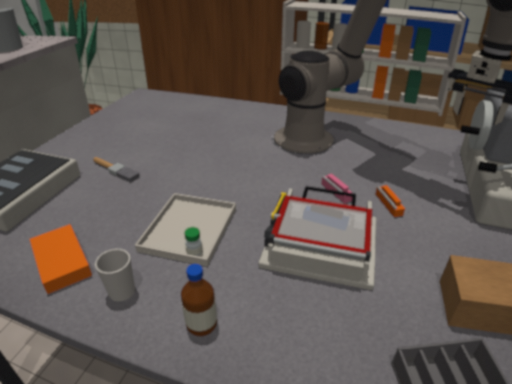

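The top view shows the guard's red frame at about (128–222, 130–200), its black bar at about (146–203, 222), and the yellow stay at (227, 185). The tray is at (274–352, 113–203), with the jar at (293, 123) in its far end. The robot base is at the bottom.

Run:
```python
from h import *
b=cap('top');im=b['color'];hsv=cv2.cvtColor(im,cv2.COLOR_RGB2HSV)
def big(m,roi):
    z=np.zeros_like(m);x0,x1,y0,y1=roi;z[y0:y1,x0:x1]=m[y0:y1,x0:x1]
    c=max(cv2.findContours(z,cv2.RETR_EXTERNAL,cv2.CHAIN_APPROX_NONE)[0],key=cv2.contourArea)
    return cv2.minAreaRect(c)
red=cv2.inRange(hsv,(0,130,60),(8,255,255))|cv2.inRange(hsv,(170,130,60),(180,255,255))
def rep(n,r,z):
    P=np.array([onz(b,*p,z)[:2] for p in cv2.boxPoints(r)]);print(n,cv2.boxPoints(r).round(1).tolist(),'\n',P.round(1).tolist(),'centre',P.mean(0).round(1))
    for i in range(2): e=P[i+1]-P[i];print('  edge',np.linalg.norm(e).round(1),np.arctan2(e[1],e[0]).round(3))
rep('guard',big(red,(110,240,110,215)),79)
wh=cv2.inRange(hsv,(0,0,150),(180,60,255))
rep('tray',big(wh,(255,370,100,215)),22)
gr=cv2.inRange(hsv,(45,120,50),(85,255,255));rep('cap',big(gr,(280,310,105,140)),62)
v=np.vstack([hsv[195:232,120:235]]);
bl=cv2.inRange(im,(0,0,0),(50,50,50));rep('bar',big(bl,(143,207,214,230)),75)
cv2.imwrite('pics/crop.png',cv2.resize(im[110:240,115:365,::-1],None,fx=3.2,fy=3.2,interpolation=cv2.INTER_CUBIC))
```

```text
guard [[126.4000015258789, 131.10000610351562], [219.0, 128.89999389648438], [220.60000610351562, 198.3000030517578], [128.0, 200.5]] 
 [[623.3, 280.4], [633.4, 66.1], [473.5, 55.5], [462.5, 262.7]] centre [548.2 166.2]
  edge 214.5 -1.523
  edge 160.3 -3.075
tray [[273.6000061035156, 114.5999984741211], [347.70001220703125, 110.4000015258789], [352.79998779296875, 199.3000030517578], [278.70001220703125, 203.5]] 
 [[693.5, -61.5], [712.0, -248.0], [487.1, -256.5], [472.0, -77.7]] centre [ 591.2 -160.9]
  edge 187.4 -1.472
  edge 225.1 -3.104
cap [[288.0, 115.0], [299.0, 115.0], [299.0, 127.0], [288.0, 127.0]] 
 [[678.5, -93.5], [679.4, -119.6], [649.7, -119.7], [648.8, -93.8]] centre [ 664.1 -106.6]
  edge 26.1 -1.534
  edge 29.8 -3.138
bar [[182.0, 221.0], [182.5, 220.5], [183.5, 221.5], [183.0, 222.0]] 
 [[420.9, 139.4], [422.1, 138.3], [419.9, 136.0], [418.8, 137.0]] centre [420.4 137.7]
  edge 1.6 -0.746
  edge 3.2 -2.311
```

View pics/crop.png

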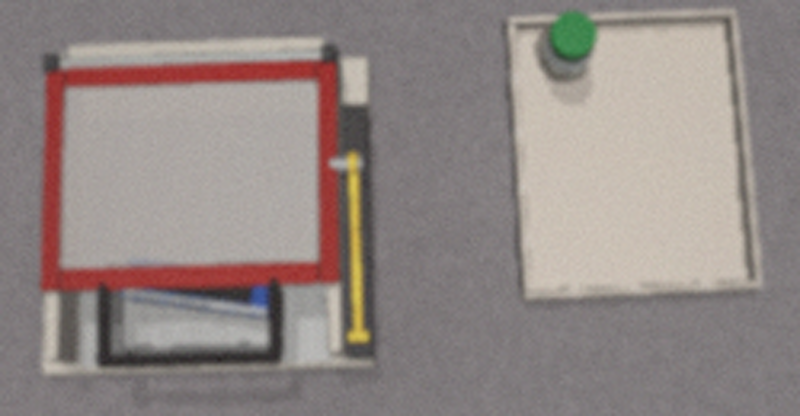

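The crop shows the bar running from image (146, 221.6) to (202, 222.4). The blue carrier beneath the guard is rotated slightly, with its right end at about (197, 203). The tray's free floor is in its near two thirds.

```bash
python3 - <<'E'
from h import *
b=cap('top');a=cap('scene')
for p in [(146.5,221.5),(201.7,222.4)]: print(p,onz(b,*p,75).round(1))
# refined guard corners, crop/3.2+offset
o=np.array([115,110])
for p,z in [((44,71),79),((338,62),79),((42,290),79),((340,282),79),((52,62),75),((330,52),75)]: print(p,onz(b,*(np.array(p)/3.2+o),z).round(1))
for p,z in [((508,18),22),((737,11),22),((761,287),22),((525,298),22)]: print('tray',onz(b,*(np.array(p)/3.2+o),z).round(1))
v=a['color'][180:215,295:365]
bl=(v.max(2)<45); ys,xs=np.nonzero(bl); print(len(xs),[(x+295,int(ys[xs==x].min())+180) for x in range(0,70,6) if (xs==x).any()])
print('scene proj of bar',proj(a,[417,219,75]),proj(a,[417,99,75]))
E
python3 -m creep '[{"spin":10},{"spin":10},{"spin":10},{"spin":10},{"spin":10}]'
python3 -m creep '[{"spin":10},{"spin":8.5,"hand":0.33},{"hand":0.33}]'
```

```text
(146.5, 221.5) [417.3 218.7  75. ]
(201.7, 222.4) [419.2  95.5  75. ]
(44, 71) [620.8 274.5  79. ]
(338, 62) [632.4  62.3  79. ]
(42, 290) [462.2 262.4  79. ]
(340, 282) [473.9  54.1  79. ]
(52, 62) [628.9 270.8  75. ]
(330, 52) [641.1  68.8  75. ]
tray [690.9 -62.   22. ]
tray [ 703.6 -241.8   22. ]
tray [ 486.1 -256.7   22. ]
tray [472.9 -78.7  22. ]
131 [(307, 187), (313, 188), (319, 189), (325, 190), (331, 191), (337, 192), (343, 193), (349, 194)]
scene proj of bar [354.11456289 195.87724719] [306.98123335 187.02777655]invalid input at $[0]: expected keys hand, tx, ty, tz, spin
invalid input at $[0]: expected keys hand, tx, ty, tz, spin
```

```bash
python3 -m creep '[{"hand":0.33,"tx":0,"ty":0,"tz":0,"spin":10},{"hand":0.33,"tx":0,"ty":0,"tz":0,"spin":10},{"hand":0.33,"tx":0,"ty":0,"tz":0,"spin":10},{"hand":0.33,"tx":0,"ty":0,"tz":0,"spin":10},{"hand":0.33,"tx":0,"ty":0,"tz":0,"spin":10}]'
python3 -m creep '[{"hand":0.33,"tx":0,"ty":0,"tz":0,"spin":10},{"hand":0.33,"tx":0,"ty":0,"tz":0,"spin":8},{"hand":0.33,"tx":0,"ty":0,"tz":0,"spin":0}]'
cat >> h.py <<'E'
from scipy.spatial.transform import Rotation as Rn
def to(X):
    o=get_obs();R=Rn.from_euler('xyz',o['tcp_rot']).as_matrix()
    print('tcp',o['tool_pos'].round(1),'rpy',o['tcp_rot'].round(3),'yang',np.arctan2(R[1,1],R[0,1]).round(3),'F',o['contact_force'].round(1),'w',round(o['grip_width'],1),'ff',round(o['finger_force'],1),'t',round(o['time'],2),'J',o['joint_positions'].round(2))
    print('shift tool mm',(R.T@(np.array(X)-o['tool_pos'])).round(1))
E
python3 -c "
from h import *
to([417,157,140])"
```

```text
time: 0.88
tool_pos: [167.0, 497.7, 240.6]
tcp_rot: [-3.141, 0.0, 1.939]
contact_force: [-0.2, 0.3, 0.6]
grip_width: 46.5
finger_force: 0.0
time: 1.25
tool_pos: [167.0, 497.7, 240.6]
tcp_rot: [-3.141, 0.0, 1.632]
contact_force: [0.1, -0.0, -0.4]
grip_width: 30.4
finger_force: 0.0
tcp [167.  497.7 240.6] rpy [-3.141  0.     1.632] yang 0.061 F [ 0.1 -0.  -0.4] w 30.4 ff 0.0 t 1.25 J [ 1.1   0.34  1.52 -0.    1.28  1.04]
shift tool mm [-355.3  228.6  100.7]
```

```bash
for i in 1 2; do python3 -m creep '[{"hand":0.33,"tx":-0.0355,"ty":0.0229,"tz":0.01,"spin":0},{"hand":0.33,"tx":-0.0355,"ty":0.0229,"tz":0.01,"spin":0},{"hand":0.33,"tx":-0.0355,"ty":0.0229,"tz":0.01,"spin":0},{"hand":0.33,"tx":-0.0355,"ty":0.0229,"tz":0.01,"spin":0},{"hand":0.33,"tx":-0.0355,"ty":0.0229,"tz":0.01,"spin":0}]' >/dev/null; done
python3 -m creep '[{"hand":0.33,"tx":0,"ty":0,"tz":0,"spin":0},{"hand":0.33,"tx":0,"ty":0,"tz":0,"spin":0}]' >/dev/null
python3 -c "
from h import *
to([417,157,73])
a=cap('wrist','w1.png')
for X in ([417,217,75],[417,97,75]): print(proj(a,X))
"
```

```text
tcp [416.7 157.3 140.7] rpy [-3.141 -0.     1.632] yang 0.061 F [-0.3  0.4 -1.3] w 30.3 ff 0.0 t 2.75 J [0.19 0.32 1.88 0.   0.95 0.13]
shift tool mm [-0.4  0.3 67.7]
[258.61260789 132.17614702]
[249.40352984 269.46561489]
```

View pics/w1.png

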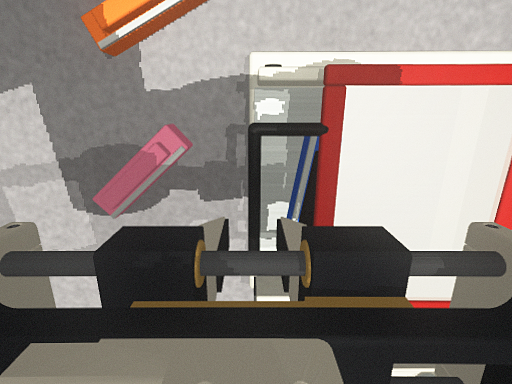

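The wrist view shows the bar as a vertical line at column ~254, between the fingers (columns 225–280). It lines up with the tool, within 3 mm of the prediction, so I'll descend and grip.

```bash
python3 -m creep '[{"hand":0.33,"tx":0,"ty":-0.001,"tz":0.02,"spin":0},{"hand":0.33,"tx":0,"ty":0,"tz":0.02,"spin":0},{"hand":0.33,"tx":0,"ty":0,"tz":0.018,"spin":0},{"hand":0.33,"tx":0,"ty":0,"tz":0.009,"spin":0},{"hand":0.33,"tx":0,"ty":0,"tz":0,"spin":0}]'
python3 -m creep '[{"hand":0.05,"tx":0,"ty":0,"tz":0,"spin":0},{"hand":0.05,"tx":0,"ty":0,"tz":0,"spin":0},{"hand":0.05,"tx":0,"ty":0,"tz":0,"spin":0},{"hand":0.05,"tx":0,"ty":0,"tz":0,"spin":0}]'
python3 - <<'E'
from h import *
to([416,157,73])
p=get_obs()['tool_pos']
# arc rows: steps in (ty,tz) mm about hinge, R=215
for n,a,b in((20,0,1.46),):
    th=np.linspace(a,b,n+1);y=-215*np.cos(th);z=-215*np.sin(th)
    print(np.c_[th[1:],np.diff(y),np.diff(z)].round(2).tolist())
E
```

```text
time: 3.42
tool_pos: [415.5, 157.6, 73.6]
tcp_rot: [-3.141, -0.0, 1.632]
contact_force: [0.1, 0.2, 0.1]
grip_width: 30.1
finger_force: 0.0
time: 3.92
tool_pos: [417.9, 157.3, 74.5]
tcp_rot: [3.137, -0.001, 1.631]
contact_force: [5.1, 0.3, -0.6]
grip_width: 9.0
finger_force: 30.0
tcp [417.9 157.3  74.5] rpy [ 3.137e+00 -1.000e-03  1.631e+00] yang 0.06 F [ 5.1  0.3 -0.6] w 9.0 ff 30.0 t 3.92 J [0.19 0.42 1.95 0.   0.76 0.13]
shift tool mm [-0.2 -2.   1.5]
[[0.07, 0.57, -15.68], [0.15, 1.71, -15.6], [0.22, 2.85, -15.43], [0.29, 3.97, -15.18], [0.36, 5.06, -14.85], [0.44, 6.13, -14.44], [0.51, 7.17, -13.96], [0.58, 8.17, -13.4], [0.66, 9.12, -12.77], [0.73, 10.03, -12.07], [0.8, 10.88, -11.3], [0.88, 11.68, -10.48], [0.95, 12.41, -9.6], [1.02, 13.08, -8.67], [1.1, 13.68, -7.69], [1.17, 14.2, -6.67], [1.24, 14.65, -5.62], [1.31, 15.02, -4.54], [1.39, 15.31, -3.43], [1.46, 15.52, -2.3]]
```

```bash
python3 -m creep '[{"hand":0.05,"tx":0,"ty":0.0024,"tz":-0.0157,"spin":0},{"hand":0.05,"tx":0,"ty":0.0017,"tz":-0.0156,"spin":0},{"hand":0.05,"tx":0,"ty":0.0029,"tz":-0.0154,"spin":0},{"hand":0.05,"tx":0,"ty":0.004,"tz":-0.0152,"spin":0},{"hand":0.05,"tx":0,"ty":0.0051,"tz":-0.0148,"spin":0}]'
```

```text
time: 4.55
tool_pos: [431.6, 158.0, 150.7]
tcp_rot: [-3.14, -0.0, 1.631]
contact_force: [2.2, 0.9, -4.4]
grip_width: 9.1
finger_force: 30.0
```

```bash
python3 -m creep '[{"hand":0.05,"tx":0,"ty":0.0061,"tz":-0.0144,"spin":0},{"hand":0.05,"tx":0,"ty":0.0072,"tz":-0.014,"spin":0},{"hand":0.05,"tx":0,"ty":0.0082,"tz":-0.0134,"spin":0},{"hand":0.05,"tx":0,"ty":0.0091,"tz":-0.0128,"spin":0},{"hand":0.05,"tx":0,"ty":0.01,"tz":-0.0121,"spin":0}]'
```

```text
time: 5.18
tool_pos: [469.7, 160.3, 216.9]
tcp_rot: [-3.134, 0.0, 1.631]
contact_force: [-7.9, -0.5, 3.2]
grip_width: 9.0
finger_force: 30.0
```

```bash
python3 -m creep '[{"hand":0.05,"tx":0,"ty":0.0109,"tz":-0.0113,"spin":0},{"hand":0.05,"tx":0,"ty":0.0117,"tz":-0.0105,"spin":0},{"hand":0.05,"tx":0,"ty":0.0124,"tz":-0.0096,"spin":0},{"hand":0.05,"tx":0,"ty":0.0131,"tz":-0.0087,"spin":0},{"hand":0.05,"tx":0,"ty":0.0137,"tz":-0.0077,"spin":0}]'; python3 -c "
from h import *
th=1.095
to([417.9+(215-215*np.cos(th))*np.cos(.06),157.3+(215-215*np.cos(th))*np.sin(.06),74.5+215*np.sin(th)])"
```

```text
time: 5.8
tool_pos: [532.5, 163.9, 266.8]
tcp_rot: [-3.138, 0.0, 1.631]
contact_force: [-5.5, -1.4, 7.3]
grip_width: 9.1
finger_force: 30.0
tcp [532.5 163.9 266.8] rpy [-3.138  0.     1.631] yang 0.06 F [-5.5 -1.4  7.3] w 9.1 ff 30.0 t 5.8 J [ 0.16  0.39  1.39 -0.    1.37  0.1 ]
shift tool mm [0.3 1.7 1.1]
```

```bash
python3 -m creep '[{"hand":0.05,"tx":0,"ty":0.0142,"tz":-0.0067,"spin":0},{"hand":0.05,"tx":0,"ty":0.0146,"tz":-0.0056,"spin":0},{"hand":0.05,"tx":0,"ty":0.015,"tz":-0.0045,"spin":0},{"hand":0.05,"tx":0,"ty":0.0153,"tz":-0.0034,"spin":0},{"hand":0.05,"tx":0,"ty":0.0155,"tz":-0.0023,"spin":0}]'; python3 -c "
from h import *
th=1.46
to([417.9+(215-215*np.cos(th))*np.cos(.06),157.3+(215-215*np.cos(th))*np.sin(.06),74.5+215*np.sin(th)])
a=cap('scene','s2.png');cv2.imwrite('pics/s2.png',cv2.resize(a['color'][100:300,220:420,::-1],None,fx=2.8,fy=2.8))"
```

```text
time: 6.42
tool_pos: [608.5, 168.4, 288.6]
tcp_rot: [-3.141, 0.0, 1.631]
contact_force: [-0.3, -0.9, -0.5]
grip_width: 9.0
finger_force: 30.0
tcp [608.5 168.4 288.6] rpy [-3.141  0.     1.631] yang 0.06 F [-0.3 -0.9 -0.5] w 9.0 ff 30.0 t 6.42 J [ 0.15  0.52  1.11 -0.    1.51  0.09]
shift tool mm [0.4 0.3 0.4]
```

View pics/s2.png

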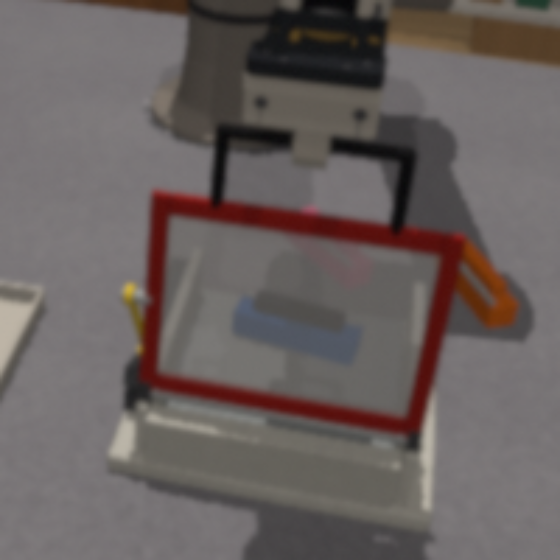

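The guard is upright, with the yellow stay at crop (130, 290–350) hanging behind it and the blue carrier seen through the panel. Now I'll lower it gently to the stay.

```bash
python3 -m creep '[{"hand":0.05,"tx":0,"ty":0,"tz":0,"spin":0},{"hand":0.05,"tx":0,"ty":-0.0105,"tz":0.0016,"spin":0},{"hand":0.05,"tx":0,"ty":-0.0105,"tz":0.002,"spin":0},{"hand":0.05,"tx":0,"ty":-0.0105,"tz":0.0025,"spin":0},{"hand":0.05,"tx":0,"ty":-0.0085,"tz":0.0025,"spin":0}]'
python3 -m creep '[{"hand":0.05,"tx":0,"ty":-0.003,"tz":0.0009,"spin":0},{"hand":0.05,"tx":0,"ty":-0.002,"tz":0.0006,"spin":0},{"hand":0.05,"tx":0,"ty":0,"tz":0,"spin":0},{"hand":0.05,"tx":0,"ty":0,"tz":0,"spin":0}]'
```

```text
time: 7.1
tool_pos: [568.4, 166.1, 279.4]
tcp_rot: [3.141, 0.0, 1.631]
contact_force: [0.1, -0.5, 1.6]
grip_width: 8.9
finger_force: 30.0
time: 7.6
tool_pos: [563.9, 165.8, 277.8]
tcp_rot: [3.141, 0.0, 1.631]
contact_force: [-0.9, -2.7, 6.4]
grip_width: 9.1
finger_force: 30.0
```

```bash
python3 -m creep '[{"hand":0.2,"tx":0,"ty":0,"tz":0,"spin":0},{"hand":0.3,"tx":0,"ty":0,"tz":0,"spin":0},{"hand":0.3,"tx":0,"ty":0,"tz":0,"spin":0}]'
python3 -c "
from h import *
to([564,166,278])
a=cap('scene');cv2.imwrite('pics/s3.png',cv2.resize(a['color'][100:300,220:420,::-1],None,fx=2.8,fy=2.8))"
```

```text
time: 7.98
tool_pos: [563.7, 166.1, 276.8]
tcp_rot: [-3.141, -0.0, 1.631]
contact_force: [0.1, 0.3, 0.4]
grip_width: 27.5
finger_force: 0.0
tcp [563.7 166.1 276.8] rpy [-3.141 -0.     1.631] yang 0.06 F [0.1 0.3 0.4] w 27.5 ff 0.0 t 7.97 J [0.16 0.44 1.28 0.   1.43 0.1 ]
shift tool mm [-0.1  0.3 -1.2]
```

View pics/s3.png

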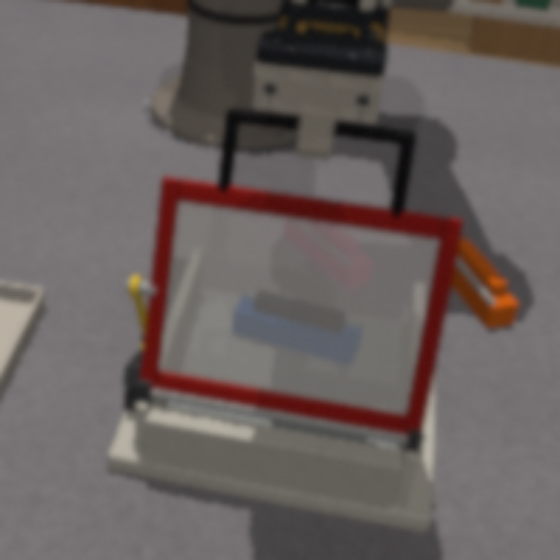

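The guard is standing on its stay with the fingers open and no contact force. I'll retreat up and back, then look from the top.

```bash
python3 -m creep '[{"hand":0.3,"tx":0,"ty":0,"tz":-0.015,"spin":0},{"hand":0.3,"tx":0,"ty":0,"tz":-0.025,"spin":0},{"hand":0.3,"tx":0,"ty":-0.005,"tz":-0.025,"spin":0},{"hand":0.5,"tx":0,"ty":-0.04,"tz":0,"spin":0},{"hand":0.7,"tx":0,"ty":-0.04,"tz":0,"spin":0}]'
python3 -m creep '[{"hand":0.7,"tx":0,"ty":-0.05,"tz":0,"spin":0},{"hand":0.7,"tx":0,"ty":-0.05,"tz":0,"spin":0},{"hand":0.7,"tx":-0.05,"ty":0,"tz":0.02,"spin":0},{"hand":0.7,"tx":-0.06,"ty":0,"tz":0.02,"spin":0},{"hand":0.7,"tx":-0.06,"ty":0,"tz":0.02,"spin":0}]'
python3 -c "
from h import *
to([490,162,150])
b=cap('top');im=b['color'];hsv=cv2.cvtColor(im,cv2.COLOR_RGB2HSV)
m=cv2.inRange(hsv,(105,110,30),(130,255,255));m[:130]=0;m[240:]=0;m[:,:120]=0;m[:,240:]=0
ys,xs=np.nonzero(m);print(len(xs),xs.min(),xs.max(),ys.min(),ys.max())
cv2.imwrite('pics/t2.png',cv2.resize(im[110:250,110:260,::-1],None,fx=4,fy=4))
a=cap('wrist');cv2.imwrite('pics/w2.png',a['color'][:,:,::-1])
"
```

```text
time: 8.65
tool_pos: [478.2, 160.8, 343.5]
tcp_rot: [3.14, -0.0, 1.631]
contact_force: [0.1, -0.8, 1.7]
grip_width: 43.5
finger_force: 0.0
time: 9.28
tool_pos: [389.5, -14.9, 283.7]
tcp_rot: [3.138, 0.001, 1.632]
contact_force: [0.8, -0.3, -0.0]
grip_width: 64.4
finger_force: 0.0
tcp [389.5 -14.9 283.7] rpy [3.138e+00 1.000e-03 1.632e+00] yang 0.062 F [ 0.8 -0.3 -0. ] w 64.4 ff 0.0 t 9.28 J [-0.24  0.05  1.77  0.    1.31 -0.3 ]
shift tool mm [170.5 110.7 133.9]Traceback (most recent call last):
  File "<string>", line 6, in <module>
    ys,xs=np.nonzero(m);print(len(xs),xs.min(),xs.max(),ys.min(),ys.max())
                                      ~~~~~~^^
    return umr_minimum(a, axis, None, out, keepdims, initial, where)
ValueError: zero-size array to reduction operation minimum which has no identity
```

```bash
python3 -c "
from h import *
b=cap('top');im=b['color']
cv2.imwrite('pics/t2.png',cv2.resize(im[90:260,100:370,::-1],None,fx=2.9,fy=2.9))
"
```

```text
(no output)
```

View pics/t2.png

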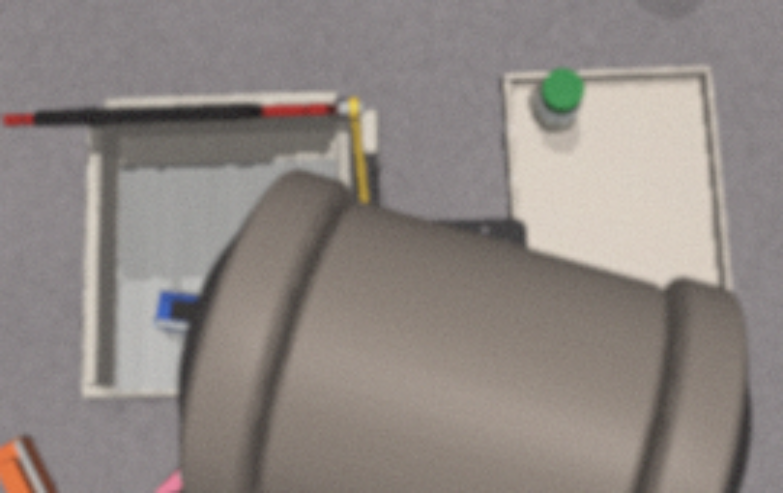

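The guard stands propped, but the arm hides most of the carrier; only its left end shows, at crop (175, 310). I'll swing further away.

```bash
for i in 1; do python3 -m creep '[{"hand":0.7,"tx":0.05,"ty":-0.01,"tz":0,"spin":0},{"hand":0.7,"tx":0.06,"ty":-0.01,"tz":0,"spin":0},{"hand":0.7,"tx":0.06,"ty":-0.01,"tz":0,"spin":0},{"hand":0.7,"tx":0.06,"ty":-0.01,"tz":0,"spin":0},{"hand":0.7,"tx":0.06,"ty":-0.01,"tz":0,"spin":0}]';done
python3 -m creep '[{"hand":0.7,"tx":0.05,"ty":-0.02,"tz":0,"spin":0},{"hand":0.7,"tx":0.06,"ty":-0.02,"tz":0,"spin":0},{"hand":0.7,"tx":0.06,"ty":-0.02,"tz":0,"spin":0},{"hand":0.7,"tx":0.06,"ty":-0.02,"tz":0,"spin":0},{"hand":0.7,"tx":0.03,"ty":0,"tz":0,"spin":0}]'
python3 -c "
from h import *
b=cap('top');im=b['color'];hsv=cv2.cvtColor(im,cv2.COLOR_RGB2HSV)
m=cv2.inRange(hsv,(105,90,25),(130,255,255));m[:140]=0;m[240:]=0;m[:,:120]=0;m[:,240:]=0
d=np.zeros_like(m);d[150:225,140:215]=cv2.inRange(im,(0,0,0),(60,60,60))[150:225,140:215]
c=max(cv2.findContours(m|d,cv2.RETR_EXTERNAL,cv2.CHAIN_APPROX_NONE)[0],key=cv2.contourArea)
r=cv2.minAreaRect(c);bp=cv2.boxPoints(r);P=np.array([onz(b,*p,46)[:2] for p in bp]);print(bp.round(1).tolist(),P.round(1),P.mean(0))
for i in range(2): e=P[i+1]-P[i];print(np.linalg.norm(e),np.arctan2(e[1],e[0]))
cv2.imwrite('pics/t3.png',cv2.resize(im[100:230,120:260,::-1],None,fx=4,fy=4))
"
```

```text
time: 10.0
tool_pos: [321.1, 275.7, 284.3]
tcp_rot: [3.139, -0.001, 1.632]
contact_force: [1.5, -0.0, 0.6]
grip_width: 64.2
finger_force: 0.0
time: 10.62
tool_pos: [224.4, 528.8, 283.8]
tcp_rot: [3.141, -0.002, 1.635]
contact_force: [1.1, 0.2, -0.3]
grip_width: 64.5
finger_force: 0.0
[[153.60000610351562, 198.6999969482422], [156.0, 187.1999969482422], [201.6999969482422, 196.60000610351562], [199.39999389648438, 208.10000610351562]] [[472.1 214.4]
 [499.3 210.7]
 [480.4 102.5]
 [453.5 106.6]] [476.32092266 158.54191506]
27.444056075108847 -0.1348344335892337
109.86880795021908 -1.743500049420547
```

View pics/t3.png

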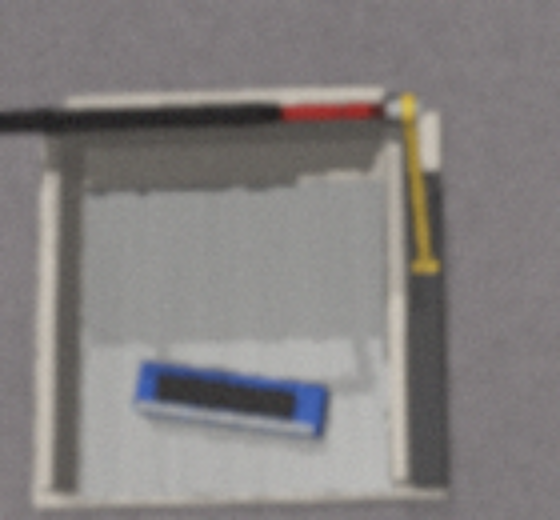

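The view shows the carrier clear on the bed, with crop corners (140, 365)–(328, 435), its centre at about (476, 158) mm and its yaw at about −0.165. The guard is propped on the stay. The gripper body would come under the bar at the carrier's place, so I'll straddle it 24 mm forward and let the closing far finger draw it out.

```bash
python3 -m creep '[{"hand":1,"tx":0,"ty":0,"tz":0,"spin":6.5},{"hand":1,"tx":0,"ty":0,"tz":0,"spin":6.5},{"hand":1,"tx":0,"ty":0,"tz":0,"spin":0}]'
python3 -c "
from h import *
to([423,167,130])"
```

```text
time: 11.05
tool_pos: [226.8, 526.1, 283.8]
tcp_rot: [3.141, -0.001, 1.406]
contact_force: [-0.1, 0.2, 0.0]
grip_width: 89.0
finger_force: 0.0
tcp [226.8 526.1 283.8] rpy [ 3.141e+00 -1.000e-03  1.406e+00] yang -0.165 F [-0.1  0.2  0. ] w 89.0 ff 0.0 t 11.05 J [1.03 0.4  1.31 0.   1.43 1.2 ]
shift tool mm [-322.1  252.5  153.5]
```

```bash
for i in 1 2; do python3 -m creep '[{"hand":1,"tx":-0.0322,"ty":0.0252,"tz":0.0153,"spin":0},{"hand":1,"tx":-0.0322,"ty":0.0252,"tz":0.0153,"spin":0},{"hand":1,"tx":-0.0322,"ty":0.0252,"tz":0.0153,"spin":0},{"hand":1,"tx":-0.0322,"ty":0.0252,"tz":0.0153,"spin":0},{"hand":1,"tx":-0.0322,"ty":0.0252,"tz":0.0153,"spin":0}]' > /dev/null; done
python3 -m creep '[{"hand":1,"tx":0,"ty":0,"tz":0.02,"spin":0},{"hand":1,"tx":0,"ty":0,"tz":0.015,"spin":0},{"hand":1,"tx":0,"ty":0,"tz":0,"spin":0}]' 
python3 -c "
from h import *
to([452.3,162.4,38])
a=cap('wrist','w3.png')
for X in ([476,158.5,46],[485,213,46],[467,104,46]): print(proj(a,X))"
```

```text
time: 12.68
tool_pos: [422.0, 166.3, 94.6]
tcp_rot: [-3.14, 0.0, 1.406]
contact_force: [0.2, 0.3, -1.2]
grip_width: 91.8
finger_force: 0.0
tcp [422.  166.3  94.6] rpy [-3.14   0.     1.406] yang -0.165 F [ 0.2  0.3 -1.2] w 91.8 ff 0.0 t 12.68 J [0.21 0.4  1.91 0.   0.83 0.37]
shift tool mm [ 1.2 30.6 56.5]
[325.03225665 211.43685872]
[330.84346317 138.21932013]
[320.12265412 274.57173016]
```

View pics/w3.png

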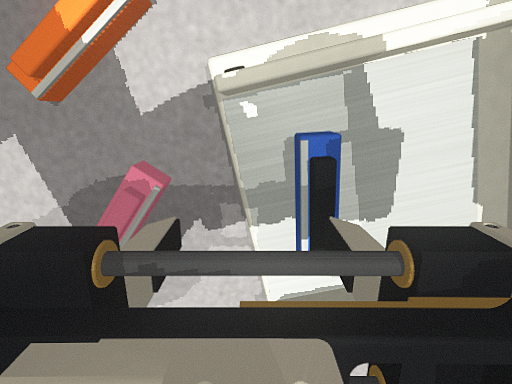

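The wrist view shows the carrier at columns ~300–340, parallel to the fingers and inside the right finger (inner edge at column ~345, which will move right). I'll advance 30 mm, descend 56 mm and close.

```bash
python3 -m creep '[{"hand":1,"tx":0,"ty":0.015,"tz":0,"spin":0},{"hand":1,"tx":0,"ty":0.015,"tz":0,"spin":0},{"hand":1,"tx":0.001,"ty":0,"tz":0.02,"spin":0},{"hand":1,"tx":0,"ty":0,"tz":0.015,"spin":0},{"hand":1,"tx":0,"ty":0,"tz":0,"spin":0}]' 
python3 -m creep '[{"hand":1,"tx":0,"ty":0,"tz":0.01,"spin":0},{"hand":1,"tx":0,"ty":0,"tz":0.01,"spin":0},{"hand":1,"tx":0,"ty":0,"tz":0.001,"spin":0},{"hand":1,"tx":0,"ty":0,"tz":0,"spin":0}]'
```

```text
time: 13.35
tool_pos: [452.5, 162.2, 59.2]
tcp_rot: [-3.14, 0.0, 1.404]
contact_force: [-0.1, 0.7, 0.3]
grip_width: 92.0
finger_force: 0.0
time: 13.85
tool_pos: [452.2, 162.4, 38.8]
tcp_rot: [3.142, -0.0, 1.404]
contact_force: [0.0, -0.2, -0.4]
grip_width: 91.8
finger_force: 0.0
```

```bash
python3 -m creep '[{"hand":0.8,"tx":0,"ty":0,"tz":0,"spin":0},{"hand":0.65,"tx":0,"ty":0,"tz":0,"spin":0},{"hand":0.5,"tx":0,"ty":0,"tz":0,"spin":0},{"hand":0.4,"tx":0,"ty":0,"tz":0,"spin":0},{"hand":0.2,"tx":0,"ty":0,"tz":0,"spin":0}]' 
python3 -m creep '[{"hand":0.2,"tx":0,"ty":0,"tz":0,"spin":0},{"hand":0.2,"tx":0,"ty":0,"tz":0,"spin":0}]'
```

```text
time: 14.48
tool_pos: [452.6, 162.4, 39.0]
tcp_rot: [3.141, -0.0, 1.404]
contact_force: [1.9, -0.3, 1.1]
grip_width: 46.5
finger_force: 0.9
time: 14.72
tool_pos: [452.5, 162.4, 39.0]
tcp_rot: [3.141, -0.0, 1.404]
contact_force: [2.4, -0.9, 1.7]
grip_width: 29.9
finger_force: 30.0
```

```bash
python3 -m creep '[{"hand":0.2,"tx":0,"ty":0,"tz":-0.006,"spin":0},{"hand":0.2,"tx":0,"ty":-0.01,"tz":-0.004,"spin":0},{"hand":0.2,"tx":0,"ty":-0.025,"tz":-0.01,"spin":0},{"hand":0.2,"tx":0,"ty":-0.025,"tz":-0.02,"spin":0},{"hand":0.2,"tx":0,"ty":-0.01,"tz":-0.03,"spin":0}]' 
python3 -m creep '[{"hand":0.2,"tx":0,"ty":0,"tz":-0.03,"spin":0},{"hand":0.2,"tx":0.02,"ty":0,"tz":-0.02,"spin":0},{"hand":0.2,"tx":0.02,"ty":0,"tz":0,"spin":-4.6},{"hand":0.2,"tx":0.02,"ty":0,"tz":0,"spin":-4.5},{"hand":0.2,"tx":0.02,"ty":0,"tz":0,"spin":-4.5}]'
python3 -c "
from h import *
to([420,-162,130]);to([553,-162,130])"
```

```text
time: 15.35
tool_pos: [379.6, 173.8, 108.6]
tcp_rot: [-3.137, 0.002, 1.405]
contact_force: [0.6, -0.2, -1.7]
grip_width: 29.4
finger_force: 30.0
time: 15.98
tool_pos: [390.3, 253.7, 158.6]
tcp_rot: [-3.14, 0.0, 1.644]
contact_force: [0.5, -0.4, -1.7]
grip_width: 30.0
finger_force: 30.0
tcp [390.3 253.7 158.6] rpy [-3.14   0.     1.644] yang 0.073 F [ 0.5 -0.4 -1.7] w 30.0 ff 30.0 t 15.97 J [0.41 0.33 1.8  0.   1.02 0.34]
shift tool mm [-416.8   -0.8   28.8]
tcp [390.3 253.7 158.6] rpy [-3.14   0.     1.644] yang 0.073 F [ 0.5 -0.4 -1.7] w 30.0 ff 30.0 t 15.97 J [0.41 0.33 1.8  0.   1.02 0.34]
shift tool mm [-426.5  131.9   28.6]
```

```bash
for i in 1 2; do python3 -m creep '[{"hand":0.2,"tx":-0.0417,"ty":0,"tz":0,"spin":0},{"hand":0.2,"tx":-0.0417,"ty":0,"tz":0,"spin":0},{"hand":0.2,"tx":-0.0417,"ty":0,"tz":0,"spin":0},{"hand":0.2,"tx":-0.0417,"ty":0,"tz":0,"spin":0},{"hand":0.2,"tx":-0.0417,"ty":0,"tz":0,"spin":0}]' ; done
python3 -m creep '[{"hand":0.2,"tx":0,"ty":0.03,"tz":0,"spin":0},{"hand":0.2,"tx":0,"ty":0.035,"tz":0,"spin":0},{"hand":0.2,"tx":0,"ty":0.035,"tz":0,"spin":0},{"hand":0.2,"tx":0,"ty":0.03,"tz":0,"spin":0},{"hand":0.2,"tx":0,"ty":0,"tz":0,"spin":0}]'
python3 -c "
from h import *
to([553,-162,25])
a=cap('wrist');b=cap('scene')
cv2.imwrite('pics/p.png',cv2.resize(np.hstack([a['color'],b['color']])[:,:,::-1],(800,300)))"
```

```text
time: 16.6
tool_pos: [405.0, 44.5, 158.7]
tcp_rot: [-3.14, -0.0, 1.642]
contact_force: [0.6, -0.3, -1.7]
grip_width: 29.8
finger_force: 30.0
time: 17.23
tool_pos: [420.0, -163.1, 158.6]
tcp_rot: [-3.141, -0.001, 1.641]
contact_force: [0.5, -0.4, -2.2]
grip_width: 29.6
finger_force: 30.0
time: 17.85
tool_pos: [551.2, -152.4, 158.1]
tcp_rot: [-3.141, -0.001, 1.643]
contact_force: [-1.1, 0.7, -2.9]
grip_width: 29.7
finger_force: 30.0
tcp [ 551.2 -152.4  158.1] rpy [-3.141e+00 -1.000e-03  1.643e+00] yang 0.072 F [-1.1  0.7 -2.9] w 29.7 ff 30.0 t 17.85 J [-0.4   0.5   1.51  0.    1.13 -0.48]
shift tool mm [ -9.8   1.3 133.1]
```

View pics/p.png

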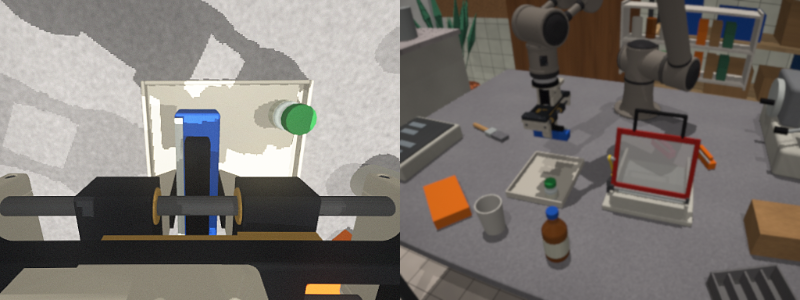

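The carrier hangs level over the near part of the tray, clear of the jar, and the guard is still propped in the scene view. Lowering now.

```bash
python3 -m creep '[{"hand":0.2,"tx":-0.005,"ty":0,"tz":0.025,"spin":0},{"hand":0.2,"tx":-0.005,"ty":0,"tz":0.03,"spin":0},{"hand":0.2,"tx":0,"ty":0,"tz":0.03,"spin":0},{"hand":0.2,"tx":0,"ty":0,"tz":0.02,"spin":0},{"hand":0.2,"tx":0,"ty":0,"tz":0.015,"spin":0}]'
python3 -m creep '[{"hand":0.2,"tx":0,"ty":0,"tz":0.005,"spin":0},{"hand":0.2,"tx":0,"ty":0,"tz":0.004,"spin":0},{"hand":0.2,"tx":0,"ty":0,"tz":0,"spin":0}]'
python3 -m creep '[{"hand":0.2,"tx":0,"ty":0,"tz":0.002,"spin":0},{"hand":0.2,"tx":0,"ty":0,"tz":0.002,"spin":0},{"hand":0.2,"tx":0,"ty":0,"tz":0,"spin":0}]'
```

```text
time: 18.58
tool_pos: [550.1, -163.2, 38.0]
tcp_rot: [-3.14, -0.001, 1.641]
contact_force: [-0.3, -0.3, -2.5]
grip_width: 29.8
finger_force: 30.0
time: 18.95
tool_pos: [551.5, -163.4, 30.2]
tcp_rot: [3.141, 0.0, 1.641]
contact_force: [0.8, 0.2, -2.0]
grip_width: 29.7
finger_force: 30.0
time: 19.32
tool_pos: [551.3, -163.3, 25.7]
tcp_rot: [-3.141, -0.0, 1.641]
contact_force: [-0.8, -1.0, -2.5]
grip_width: 29.9
finger_force: 30.0
```

```bash
python3 -m creep '[{"hand":0.2,"tx":0,"ty":0,"tz":0.001,"spin":0},{"hand":0.2,"tx":0,"ty":0,"tz":0.001,"spin":0},{"hand":0.2,"tx":0,"ty":0,"tz":0,"spin":0}]'
python3 -m creep '[{"hand":0.2,"tx":0,"ty":0,"tz":0.001,"spin":0},{"hand":0.2,"tx":0,"ty":0,"tz":0,"spin":0}]'
```

```text
time: 19.7
tool_pos: [551.4, -163.4, 24.0]
tcp_rot: [3.141, 0.0, 1.641]
contact_force: [-1.3, 0.7, 1.2]
grip_width: 29.8
finger_force: 30.0
time: 19.95
tool_pos: [551.5, -163.4, 24.0]
tcp_rot: [3.141, 0.0, 1.642]
contact_force: [-4.2, 1.2, 9.8]
grip_width: 29.7
finger_force: 30.0
```

Contact is made (+9.8 N). I'll release, rise and retreat.

```bash
python3 -m creep '[{"hand":0.4,"tx":0,"ty":0,"tz":0,"spin":0},{"hand":0.6,"tx":0,"ty":0,"tz":0,"spin":0},{"hand":0.6,"tx":0,"ty":0,"tz":0,"spin":0},{"hand":0.6,"tx":0,"ty":0,"tz":-0.01,"spin":0},{"hand":0.6,"tx":0,"ty":0,"tz":-0.03,"spin":0}]'
python3 -m creep '[{"hand":0.6,"tx":0,"ty":0,"tz":-0.05,"spin":0},{"hand":0.6,"tx":0,"ty":0,"tz":-0.05,"spin":0},{"hand":0.6,"tx":0,"ty":-0.05,"tz":-0.03,"spin":0},{"hand":0.6,"tx":0,"ty":-0.05,"tz":0,"spin":0},{"hand":0.6,"tx":0,"ty":-0.05,"tz":0,"spin":0}]'
python3 -m creep '[{"hand":0.6,"tx":-0.05,"ty":0,"tz":0,"spin":0},{"hand":0.6,"tx":-0.05,"ty":0,"tz":0,"spin":0},{"hand":0.6,"tx":-0.05,"ty":0,"tz":0,"spin":0},{"hand":0.6,"tx":-0.05,"ty":0,"tz":0,"spin":0},{"hand":0.6,"tx":0,"ty":0,"tz":0,"spin":0}]'
python3 -c "
from h import *
a=cap('top');b=cap('scene')
cv2.imwrite('pics/f.png',np.vstack([cv2.resize(a['color'][80:240,100:400],(600,320)),cv2.resize(b['color'][130:290,120:400],(480,274))[:, :] if 0 else cv2.resize(b['color'][150:290,120:420],(600,280))])[:,:,::-1])"
```

```text
time: 20.58
tool_pos: [550.5, -163.1, 62.3]
tcp_rot: [-3.139, -0.002, 1.641]
contact_force: [0.3, -0.2, 0.2]
grip_width: 54.9
finger_force: 0.0
time: 21.2
tool_pos: [400.4, -174.0, 193.8]
tcp_rot: [3.14, 0.001, 1.642]
contact_force: [-0.6, -1.2, -0.5]
grip_width: 55.4
finger_force: 0.0
time: 21.82
tool_pos: [415.6, -376.6, 192.9]
tcp_rot: [3.141, 0.001, 1.638]
contact_force: [-0.6, -0.3, -0.9]
grip_width: 55.0
finger_force: 0.0
```

View pics/f.png

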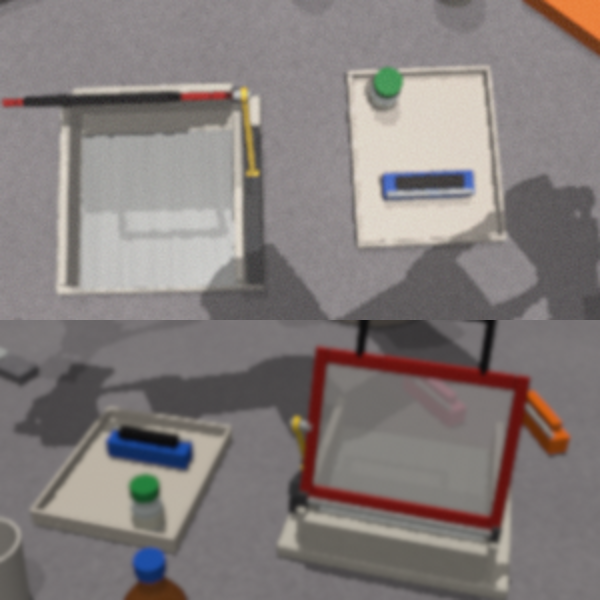

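The carrier stands flat in the tray, at (428, 185) in the top crop. The jar is untouched at (387, 88), and the guard is propped on its stay.

```bash
python3 -c "
from plant import close_job
print(close_job())"
```

```text
the job is handed in; nothing more can be done
None
```

The job is handed in at about 22 s of robot time: the guard stands open on its stay, the blue carrier is released upright and flat in the tray, and the jar is where it was; the hand-in returned no verdict.

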